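Tip the spectacle case out of the tilting acrylic tier

ROBOT

A 6-joint arm with a two-finger parallel gripper is mounted at the origin on the work surface. World frame = base frame: x ahead of the robot, y to its left, z up, the work surface at z = 0. Lengths are in m, angles in rad, forces in N, time in s.
With the tool pointing down it reaches from about 0.375 to 0.975 m from the base axis. Payload 3.8 kg.
Tool frame: the origin (TCP) lies at the very end of the fingers, on their centre line; the grasp point (between the pads) lies 19 mm behind it; z points along the fingers, y is the line along which they close (so a half turn about z gives the same grasp; the last joint's range is limited). The gripper opens to 85 mm and grips with 20 to 120 N. Pads are 22 mm wide; open, the fingers measure 114 mm over their backs; the gripper's body (76 mm by 85 mm) begins 54 mm behind the grasp point. The pads swing forward as they close: fully open they stand 13 mm farther back than shut.
Start: joints at [1.091, 0.264, 1.604, -0, 1.274, -0.037], TCP at [0.289, 0.61, 0.231] pointing down, gripper open.
Joint ranges: [-2.63, 2.63], [-0.94, 2.18], [0.31, 2.57], [-1.31, 4.45], [0, 2.66], [-2.55, 2.55]. Speed limits (rad/s): [2.57, 2.57, 3.14, 3.14, 3.14, 3.14].

INTERFACE

Orientations are given as a rotation vector (axis times angle).
In Python, from workcell import bot, vision gives the robot as it stands. The module is installed in compiled form; this text tells all that it offers.
- The arm moves only by the tool play_rows, never from a script. Its argument "moves" is a list that holds one entry, the list of rows, each a list of 7 numbers: the turn, a rotation vector about the tool's x, y, z as a fraction of full scale, then the shift along the tool's x, y, z as a fraction of full scale, then the finger opening in mm, from 0 to 85.4. In form: [[[ax, ay, az, x, y, z, jaw], ...]]. A call has 1 to 5 rows; each row shifts and turns the commanded pose from where the row before left it, along the tool's axes as they then stand; what a row does not reach is not made up. Full scale, the value 1, is 0.1 m for a shift and 0.5 rad for a turn. A row lasts 1/12 s, in which the tool goes at most 41.7 mm and 7.16 degrees, less where a joint would pass 70% of its speed; a pose out of reach is approached as far as the arm can. A call with a number of a shift or a turn outside -1 to 1 is refused whole. A call with a gripper value outside its range is refused whole. The fingers move at their own pace and stop on an object; "newtons" is the grip in N (left out, the last holds). Time passes only in rows, so rows that do not move let the fingers close. It gives the time, the measured TCP pose, the force, the opening and the grip force at its end, in the units of the state.
- bot.read_state(): the state, without advancing time (a new reading comes with each control period).
- vision.read_camera(name): name is "scene" or "side" or "wrist"; returns a dict with "image" (480x640x3 uint8, red, green, blue), "depth" (480x640 float32, m along the optical axis (not along the pixel's ray), 0 where there is no reading), "K" (3x3 intrinsics, pixels), "R" (3x3) and "t" (3): a world point X has camera coordinates R X + t. Camera axes: x right, y down, z forward; pixel columns grow to the right and rows downward; lengths in m; the calibration is good to about 2 mm. A picture is of the moment at which its call begins.
- bot.finish_job(): hands the job in; it is judged then, once.
The state is a dict: "time": time; "q": joint angles; "joint_vel": joint speeds; "joint_torque": joint torques, N m; "tool_pos": TCP position; "tcp_rot": TCP orientation; "wrist_force": force on the tool from outside, world axes, zero at the start; "torque": the same for the moment, N m; "width": opening from 0.0 (shut) to 1.0 (fully open); "grip_force": force on a finger pad.
Only numpy, scipy, OpenCV 4.12 (cv2) and the standard library are available. Lean on these libraries where they do the work, as an engineer would, in place of code of your own. Each camera call takes 0.05 s, during which the arm holds its last target. There are 200 camera calls.

TASK

Tip the tilting upper tier of the clear acrylic stand by pressing down on its ears: bring it to about 35 degrees, never steeper than 45, and keep it there for a second so that the round metal spectacle case rolls out into the bay below. Then press the tier back until it is level again. Do not touch the case itself, and leave the remote, the cup and the dish where they are.

Things in the scene. Friction and masses are not known exactly. Their poses are not given: they have to be found in the camera images.
- stand: Fixed lower tier of clear acrylic with pale edges: base plate 138 (x) x 315 mm, y = -210 to +105. Origin on the table below the middle of the pivot axis; z up, x along the pivot axis (roughly away from the robot), the bay is on its -y side. Cheeks 44 mm wide at x = +-66 mm (tops 101 mm high) carry the pivot, 95 mm above the table
- bay (a point): Centre of the inner floor of the bay that catches the case, 6 mm above the table; axes as the stand's. The bay is an open box, 128 mm (x) by 95 mm (y) inside, at stand y = -110 to -205 mm; walls 60 mm high, but 20 mm on the side of the upper tier
- tray (a joint): Tilt of the upper tier, rad: 0 = level, on its stop; grows as its open -y end goes down; end stop 0.95. Stiff: it stays where left; about 5 N on an ear turns it. Clear tray 120 (x) x 200 mm (y), 30 mm walls on three sides, pivot at mid-length in its floor's top, 95 mm above the table. Two bars on the floor cradle the case, which starts to roll at about 25 degrees
- ear_out (a point): Point on top of the flat ear (68 x 36 x 5 mm) sticking out of the tier's -x side near its open end: stand x -104, y -77, z 95 mm when level. The ear spans x -60 to -128, y -59 to -95 mm. It turns with the tier (its z is the tier's upward normal); pressing it down tips the tier
- ear_back (a point): The same point on the equal ear near the closed end: stand x = -104, y = +77, z = 95 mm when level. Pressing it down brings the tier back to level
- case: Cylindrical spectacle case of plain steel, 44 mm in diameter, 100 mm long, loose, about 120 g. Origin at its middle, x along its length. It starts lying across the tier in the cradle over the pivot
- remote: Teal plastic remote 45 x 160 x 18 mm lying loose beside the stand, long side along its y; origin under its middle
- cup: Stainless steel cup, 76 mm wide at the rim, 95 mm high, standing loose beside the stand; origin under its middle
- dish: White ceramic dish 100 mm wide, 30 mm high, standing loose near the bay on the ears' side; origin under its middle
Things that resemble listed ones, but are neither listed nor needed, are in the scene too. Leave any orange or turquoise look-alike of the case alone.

How it is judged:
On the way:
1. the tier is held tipped between 27 and 44 degrees for half a second (value of joint tray between 0.47 and 0.77 rad), for 0.5 s.
At the end, for the whole second after the job is handed in: the tier is level again (within 4 degrees), and the case lies at rest in the bay of the lower tier, its middle inside the bay's walls and less than 42 mm above the table (value of joint tray below 0.07 rad and y of case in the frame of stand between -0.203 and -0.112 m and x of case in the frame of stand between -0.05 and 0.05 m and z of case in the frame of stand below 0.042 m and linear speed of case below 0.03 m/s); the robot touches nothing.
It fails at once if the tier is tipped steeper than 46 degrees (value of joint tray above 0.81 rad).
It fails at once if the robot touches the case (contact force between any of the arm, the fingers and case above 0.5 N).
It fails at once if the remote is moved by more than 20 mm (distance of remote from where it was at the start of the episode above 0.02 m).
It fails at once if the cup is moved by more than 20 mm (distance of cup from where it was at the start of the episode above 0.02 m).
It fails at once if the dish is moved by more than 20 mm (distance of dish from where it was at the start of the episode above 0.02 m).
It also fails if it takes over 40 s, if anything falls off the work surface, if the arm or the gripper's body presses on something with over 40 N, if the wrist force passes 120 N, or if a joint passes its speed limit or range.

## Working session

There is one attempt and no reset: what is moved stays moved. The work goes in short steps, Python scripts to look and compute and a tool call to move; the robot and the scene stay as the last step left them, time stands still between calls to the robot, and variables do not carry over. Pictures are saved under pics/ and viewed, at most 10 in all, crops included, and the job is handed in when it is done.

Besides the shell and the picture viewer there is one more tool, called after "Call:" as name([rows], argument=value, ...), one row to a line, values as JSON. play_rows: Moves the arm, as the interface text tells. Its arguments: {"type":"object","properties":{"moves":{"type":"array","items":{"type":"array","items":{"type":"array","items":{"type":"number"}}}},"newtons":{"type":"number"}},"required":["moves"]}

```bash
mkdir -p pics
cat > h.py <<'E'
import numpy as np, cv2
from workcell import bot, vision
def cam(n):
    c=vision.read_camera(n); np.savez(n+'.npz',**c); return c
def w(c,u,v,d=None,z=None):
    r=np.linalg.inv(c['K'])@[u,v,1.]; R=c['R'];t=c['t']
    o=-R.T@t; g=R.T@r
    if z is not None: return o+g*(z-o[2])/g[2]
    if d is None:
        d=c['depth'][int(v),int(u)]
    return o+g*d
def px(c,X):
    p=c['K']@(c['R']@np.array(X)+c['t']); return p[:2]/p[2]
E
python3 - <<'E'
from h import *
for n in ('scene','side'):
    c=cam(n); cv2.imwrite(f'pics/{n}0.png',c['image'][:,:,::-1]); print(n,-c['R'].T@c['t'])
print(bot.read_state())
E
```

```text
scene [0.95103214 0.43536805 0.47945978]
side [0.31705369 0.63659075 0.50427835]
{'time': 0.1, 'q': array([ 1.09110434e+00,  2.64705953e-01,  1.60528189e+00,  9.31485146e-06,
        1.27373870e+00, -3.69042349e-02]), 'joint_vel': array([-0.00030348, -0.00041959, -0.00368819, -0.00185851,  0.00056419,
        0.00070483]), 'joint_torque': array([ 1.06017291e-03, -5.16705215e+01, -3.68589556e+01, -1.24017679e-04,
        6.12208751e-03, -4.65723826e-05]), 'tool_pos': array([0.28889068, 0.60928518, 0.23004359]), 'tcp_rot': array([-0.68974361, -3.06437092,  0.00323657]), 'wrist_force': array([ 0.52774774, -0.08886779, -0.05048417]), 'torque': array([ 0.00157435,  0.03732468, -0.02858719]), 'grip_force': 0.0, 'width': 1.0031777979003467}
```

View pics/scene0.png

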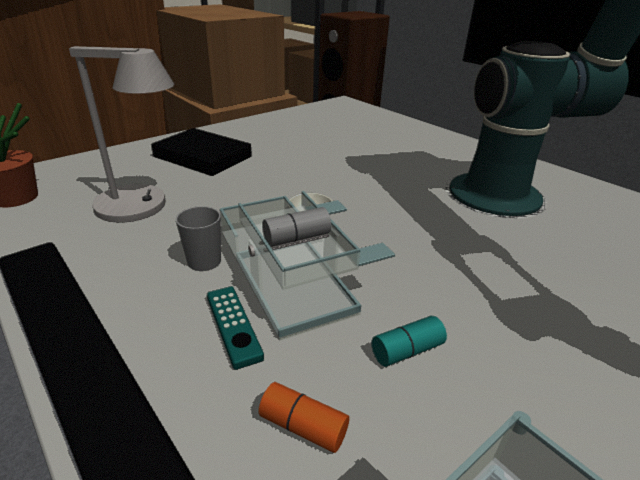

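View pics/side0.png

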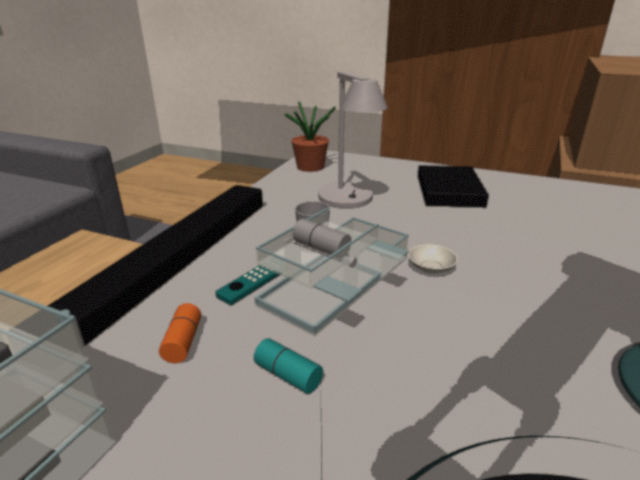

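Run:
```python
import numpy as np,cv2
for n,(a,b,c,d) in (('scene',(205,405,185,335)),('side',(245,445,200,335))):
    im=np.load(n+'.npz')['image'][c:d,a:b,::-1]
    cv2.imwrite(f'pics/{n}1.png',cv2.resize(im,None,fx=4,fy=4,interpolation=cv2.INTER_CUBIC))
```

```text
(no output)
```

View pics/scene1.png

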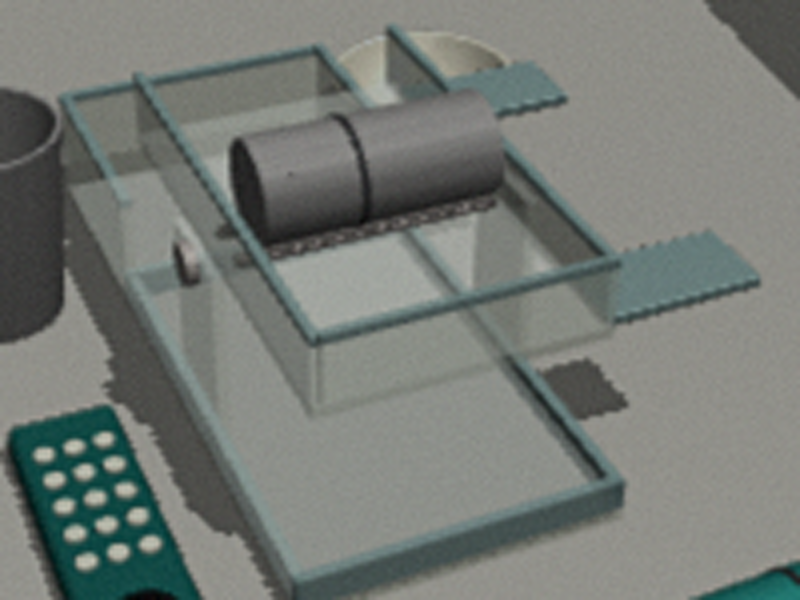

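View pics/side1.png

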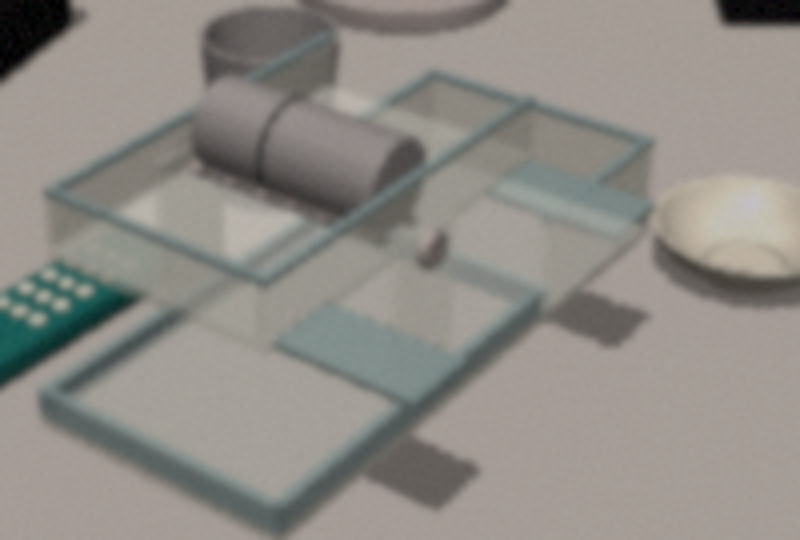

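```bash
cat > fit.py <<'E'
from h import *
from scipy.optimize import least_squares
P={'scene':(205,185,[((-128,95,95),760,281),((-128,59,95),710,231),((-128,-59,95),567,99),((-128,-95,95),528,61),((60,100,125),315,340),((-60,100,125),617,262),((-69,105,0),622,508),((69,105,0),297,599)]),
'side':(245,200,[((-128,95,95),405,402),((-128,59,95),465,350),((60,100,125),48,192),((-60,100,125),265,280),((69,105,0),42,410),((-69,105,0),280,535)])}
C={n:dict(np.load(n+'.npz')) for n in P}
def T(p,X):
    c,s=np.cos(p[2]),np.sin(p[2]); X=np.array(X)/1000
    return np.array([p[0]+c*X[0]-s*X[1],p[1]+s*X[0]+c*X[1],X[2]])
def res(p): return np.concatenate([px(C[n],T(p,X))-[a+u/4,b+v/4] for n,(a,b,l) in P.items() for X,u,v in l])
if __name__=='__main__':
    s=least_squares(res,[.4,.35,0],loss='soft_l1'); np.save('p.npy',s.x)
    print(s.x,s.cost,res(s.x).reshape(-1,2).round(1).tolist())
    for X in ((-104,-77,95),(-104,77,95),(0,0,95),(0,-157,6)): print(X,T(s.x,X).round(4))
    c=C['side']; print('dish',w(c,432,255,z=.03), 'depth chk ear_back side',w(c,245+380/4,200+365/4))
    c=C['scene']; print('ear_back',w(c,205+690/4,185+275/4),'ear_out',w(c,205+530/4,185+90/4),'cup',w(c,200,215,z=.095),'case',w(c,297,222))
E
python3 fit.py
```

```text
[ 0.59652484 -0.02270428 -0.26139496] 19.098192151931496 [[-0.0, -1.4], [-0.2, -0.9], [0.2, -1.4], [0.7, -0.6], [-1.9, -0.6], [0.6, -1.1], [-0.6, 2.3], [-0.4, 5.3], [2.3, -0.4], [0.5, 1.8], [-1.2, -1.3], [-0.2, -0.1], [-0.3, 3.4], [-0.6, 2.9]]
(-104, -77, 95) [ 0.4762 -0.0702  0.095 ]
(-104, 77, 95) [0.516  0.0786 0.095 ]
(0, 0, 95) [ 0.5965 -0.0227  0.095 ]
(0, -157, 6) [ 0.556  -0.1744  0.006 ]
dish [ 0.4222824  -0.19444344  0.03      ] depth chk ear_back side [0.51738775 0.08582551 0.09534379]
ear_back [0.51860732 0.08538116 0.09508436] ear_out [ 0.47131501 -0.05712489  0.09687365] cup [ 0.67657505 -0.18599816  0.095     ] case [ 0.6018375  -0.00888754  0.13779474]
```

```bash
sed -i 's/,((-69,105,0),622,508),((69,105,0),297,599)//; s/,((69,105,0),42,410),((-69,105,0),280,535)//' fit.py; python3 fit.py
cat > d.py <<'E'
from h import *
from fit import T
from scipy.spatial.transform import Rotation as Ro
import sys
p=np.load('p.npy'); s=bot.read_state(); t=s['tool_pos']; R=Ro.from_rotvec(s['tcp_rot']).as_matrix()
g=T(p,[float(a) for a in sys.argv[1:4]])
c,q=np.cos(p[2]),np.sin(p[2]); S=np.array([[c,-q,0],[q,c,0],[0,0,1]])
print('t',s['time'],'F',s['wrist_force'].round(1),'w',s['width'],'stand mm',(S.T@(t-[p[0],p[1],0])*1000).round(1))
D=np.stack([-S[:,0],S[:,1],-S[:,2]],1)
print('turn tool',(Ro.from_matrix(R.T@D).as_rotvec()/.5).round(3),'shift after turn /0.1',(D.T@(g-t)/.1).round(3),'now',(R.T@(g-t)/.1).round(3))
E
python3 d.py -110 -72 180
```

```text
[ 0.59779474 -0.02124636 -0.25642334] 6.729397490933399 [[0.2, -1.0], [-0.1, -0.5], [-0.0, -1.0], [0.4, -0.2], [-1.6, 0.4], [0.8, -0.5], [1.7, -0.1], [-0.2, 2.0], [-2.2, -0.9], [-0.9, 0.2]]
(-104, -77, 95) [ 0.4777 -0.0694  0.095 ]
(-104, 77, 95) [0.5167 0.0796 0.095 ]
(0, 0, 95) [ 0.5978 -0.0212  0.095 ]
(0, -157, 6) [ 0.558  -0.1731  0.006 ]
dish [ 0.4222824  -0.19444344  0.03      ] depth chk ear_back side [0.51738775 0.08582551 0.09534379]
ear_back [0.51860732 0.08538116 0.09508436] ear_out [ 0.47131501 -0.05712489  0.09687365] cup [ 0.67657505 -0.18599816  0.095     ] case [ 0.6018375  -0.00888754  0.13779474]
t 0.1 F [ 0.5 -0.1 -0.1] w 1.0031777979003467 stand mm [-458.7  531.6  230. ]
turn tool [-0.004 -0.001 -0.373] shift after turn /0.1 [-3.487 -6.036  0.5  ] now [-4.545 -5.284  0.511]
```

Call:
play_rows([
  [[0,0,-0.19,0,0,0,0],[0,0,-0.18,0,0,0,0],[0,0,0,-0.2,-0.34,0,0],[0,0,0,-0.2,-0.34,0,0],[0,0,0,-0.2,-0.34,0,0]],
])

```text
time: 0.52
tool_pos: [0.3209, 0.4947, 0.2301]
tcp_rot: [-0.401, -3.115, 0.003]
wrist_force: [0.2, -0.7, 1.0]
width: 0.298
grip_force: 0.0
```

Call:
play_rows([
  [[0,0,0,-0.2,-0.34,0,0],[0,0,0,-0.2,-0.34,0,0],[0,0,0,-0.2,-0.34,0,0],[0,0,0,-0.2,-0.34,0,0],[0,0,0,-0.2,-0.34,0,0]],
])

```text
time: 0.93
tool_pos: [0.3743, 0.3041, 0.2308]
tcp_rot: [-0.403, -3.115, 0.001]
wrist_force: [0.3, 0.5, 0.0]
width: 0.004
grip_force: 0.0
```

Call:
play_rows([
  [[0,0,0,-0.2,-0.34,0,0],[0,0,0,-0.2,-0.34,0,0],[0,0,0,-0.2,-0.34,0,0],[0,0,0,-0.2,-0.34,0,0],[0,0,0,-0.2,-0.34,0,0]],
])

```text
time: 1.35
tool_pos: [0.4277, 0.1143, 0.2311]
tcp_rot: [-0.403, -3.116, -0.0]
wrist_force: [1.5, -0.3, -0.2]
width: -0.001
grip_force: 0.0
```

```bash
python3 d.py -110 -72 180
```

```text
t 1.35 F [ 1.5 -0.3 -0.2] w -0.0007081444676750538 stand mm [-199.    88.   231.1]
turn tool [ 0.    -0.    -0.002] shift after turn /0.1 [-0.89  -1.6    0.511] now [-0.891 -1.599  0.511]
```

Call:
play_rows([
  [[0,0,0,-0.18,-0.32,0,0],[0,0,0,-0.18,-0.32,0.1,0],[0,0,0,-0.18,-0.32,0.1,0],[0,0,0,-0.18,-0.32,0.15,0],[0,0,0,-0.17,-0.32,0.15,0]],
])

```text
time: 1.77
tool_pos: [0.4735, -0.0632, 0.1811]
tcp_rot: [0.404, 3.114, 0.0]
wrist_force: [1.3, -0.1, 0.1]
width: -0.002
grip_force: 0.0
```

```bash
python3 d.py -110 -72 100
python3 - <<'E'
from h import *
c=cam('scene'); d=cam('side')
a=c['image'][150:350,200:420,::-1]; b=d['image'][170:370,240:460,::-1]
cv2.imwrite('pics/a.png',cv2.resize(np.hstack([a,b]),(792,360),interpolation=cv2.INTER_CUBIC))
E
```

```text
t 1.7667 F [ 1.3 -0.1  0.1] w -0.0017244258805609444 stand mm [-109.6  -72.1  181.1]
turn tool [ 0.     0.003 -0.004] shift after turn /0.1 [0.004 0.001 0.811] now [0.005 0.001 0.811]
```

View pics/a.png

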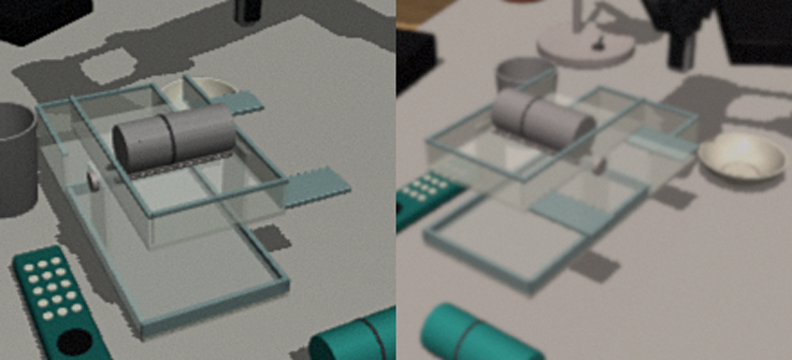

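The pictures show the shut fingertip at (247,22) in the left half and (680,68) in the right. It is straight above the open-end ear, and the steel case is still in its cradle.

Call:
play_rows([
  [[0,0,0,0,0,0.3,0],[0,0,0,0,0,0.25,0],[0,0,0,0,0,0.15,0],[0,0,0,0,0,0.08,0],[0,0,0,0,0,0.08,0]],
])

```text
time: 2.28
tool_pos: [0.4726, -0.0605, 0.0945]
tcp_rot: [-0.403, -3.114, -0.0]
wrist_force: [-4.5, 1.6, 6.9]
width: -0.002
grip_force: 3.7
```

Call:
play_rows([
  [[0,0,0,0,0,0.06,0],[0,0,0,0,0,0.06,0],[0,0,0,0,0,0.06,0],[0,0,0,0,0,0.06,0],[0,0,0,0,0,0,0]],
])

```text
time: 2.7
tool_pos: [0.4749, -0.0607, 0.0724]
tcp_rot: [0.403, 3.112, 0.001]
wrist_force: [0.3, 0.1, 0.8]
width: 0.001
grip_force: 0.1
```

```bash
cat > tilt.py <<'E'
from h import *
from fit import T
from scipy.optimize import least_squares
p=np.load('p.npy'); c=cam('scene'); d=cam('side')
# ear_back top: collect world points from depth inside the ear's x range
q,s=np.cos(p[2]),np.sin(p[2]); S=np.array([[q,-s,0],[s,q,0],[0,0,1]])
for n,k in (('scene',c),('side',d)):
    v,u=np.nonzero(k['depth']>0); z=k['depth'][v,u]
    X=(np.linalg.inv(k['K'])@np.stack([u*z,v*z,z])).T
    X=(X-k['t'])@k['R']; Y=(X-[p[0],p[1],0])@S*1000
    m=(Y[:,0]>-122)&(Y[:,0]<-75)&(Y[:,1]>20)&(Y[:,1]<105)&(Y[:,2]>85)&(Y[:,2]<170)
    Z=Y[m]; a=np.median(np.arctan2(Z[:,2]-95,Z[:,1])) if len(Z) else None
    print(n,len(Z),'tilt rad',a, Z.mean(0).round(1) if len(Z) else '')
    m=(abs(Y[:,0])<40)&(Y[:,1]>-205)&(Y[:,1]<-110)&(Y[:,2]>35)&(Y[:,2]<60); print(' case-in-bay pts',m.sum(),Y[m].mean(0).round(1) if m.any() else '')
im=np.hstack([c['image'][150:350,200:420,::-1],d['image'][170:370,240:460,::-1]])
cv2.imwrite('pics/b.png',cv2.resize(im,(792,360),interpolation=cv2.INTER_CUBIC))
E
python3 d.py -110 -72 55; python3 tilt.py
```

```text
t 2.7 F [0.3 0.1 0.8] w 0.0007073171126173195 stand mm [-108.9  -69.4   72.4]
turn tool [ 0.002  0.006 -0.002] shift after turn /0.1 [ 0.011 -0.026  0.174] now [ 0.012 -0.026  0.174]
scene 274 tilt rad 0.3633453214292246 [-98.5  78.  124. ]
 case-in-bay pts 101 [  -0.5 -204.2   48.1]
side 264 tilt rad 0.3537007061727656 [-99.   77.7 123.1]
 case-in-bay pts 37 [  28.5 -204.2   48.4]
```

Call:
play_rows([
  [[0,0,0,0,0,0.04,0],[0,0,0,0,0,0.04,0],[0,0,0,0,0,0.04,0],[0,0,0,0,0,0.04,0],[0,0,0,0,0,0,0]],
])

```text
time: 3.22
tool_pos: [0.4747, -0.0614, 0.0562]
tcp_rot: [0.403, 3.112, -0.0]
wrist_force: [1.8, -0.4, 2.3]
width: 0.001
grip_force: 1.0
```

```bash
python3 d.py -110 -72 55; python3 tilt.py
```

```text
t 3.2167 F [ 1.8 -0.4  2.3] w 0.0007092568168204634 stand mm [-108.9  -70.1   56.2]
turn tool [ 0.     0.006 -0.002] shift after turn /0.1 [ 0.011 -0.019  0.012] now [ 0.011 -0.019  0.011]
scene 147 tilt rad 0.5532906865164957 [-98.1  75.7 141.2]
 case-in-bay pts 98 [   5.2 -204.2   47.8]
side 142 tilt rad 0.5476657449900943 [-98.9  75.7 140.5]
 case-in-bay pts 58 [  19.6 -204.2   47.7]
```

View pics/b.png

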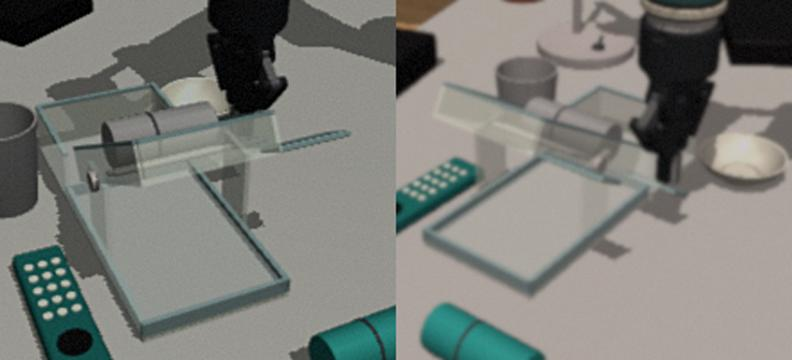

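The tier is at about 0.55 rad, and the case, around (160,130) in the left half, is starting to roll. I'll tip it slightly more and hold.

Call:
play_rows([
  [[0,0,0,0,0,0.02,0],[0,0,0,0,0,0.02,0],[0,0,0,0,0,0,0],[0,0,0,0,0,0,0],[0,0,0,0,0,0,0]],
])

```text
time: 3.73
tool_pos: [0.4739, -0.0613, 0.0518]
tcp_rot: [0.404, 3.114, -0.0]
wrist_force: [1.5, -0.8, 4.1]
width: -0.003
grip_force: 1.8
```

Call:
play_rows([
  [[0,0,0,0,0,0,0],[0,0,0,0,0,0,0],[0,0,0,0,0,0,0],[0,0,0,0,0,0,0],[0,0,0,0,0,0,0]],
])

```text
time: 4.15
tool_pos: [0.474, -0.0613, 0.0518]
tcp_rot: [0.404, 3.114, -0.0]
wrist_force: [2.1, -0.3, 5.3]
width: -0.001
grip_force: 2.2
```

Call:
play_rows([
  [[0,0,0,0,0,0,0],[0,0,0,0,0,0,0],[0,0,0,0,0,0,0],[0,0,0,0,0,0,0],[0,0,0,0,0,0,0]],
])

```text
time: 4.57
tool_pos: [0.4739, -0.0614, 0.0518]
tcp_rot: [0.404, 3.114, -0.0]
wrist_force: [2.3, 0.5, 6.0]
width: 0.003
grip_force: 2.2
```

```bash
python3 d.py -110 -72 190; python3 tilt.py;cp pics/b.png pics/c.png
```

```text
t 4.5667 F [2.3 0.5 6. ] w 0.0026593153822093334 stand mm [-109.6  -70.2   51.8]
turn tool [ 0.     0.003 -0.003] shift after turn /0.1 [ 0.004 -0.018 -1.382] now [ 0.002 -0.018 -1.382]
scene 111 tilt rad 0.5889790320706685 [-98.6  76.7 146.2]
 case-in-bay pts 646 [   0.6 -176.1   46.2]
side 108 tilt rad 0.5843149155570116 [-99.2  76.4 145.3]
 case-in-bay pts 289 [  16.6 -177.4   46. ]
```

View pics/c.png

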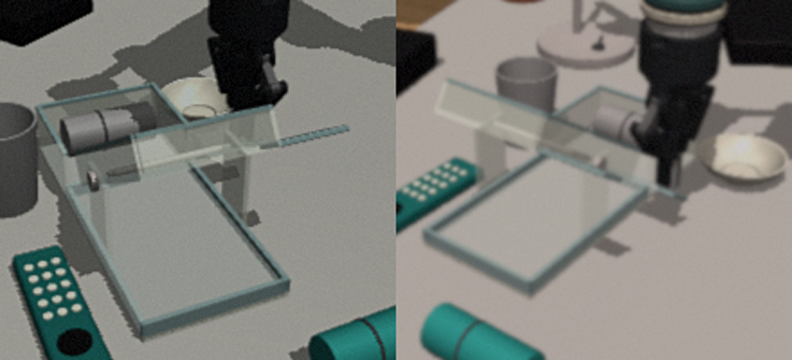

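The case is in the bay at (95,130) in the left half, and the tier was held near 0.59 rad. Next I'll go over to the other ear.

Call:
play_rows([
  [[0,0,0,0,0,-0.2,0],[0,0,0,0,0,-0.3,0],[0,0,0,0,0,-0.3,0],[0,0,0,0,0,-0.3,0],[0,0,0,0,0,-0.3,0]],
])

```text
time: 5.08
tool_pos: [0.4712, -0.0609, 0.191]
tcp_rot: [-0.403, -3.111, -0.0]
wrist_force: [0.6, 1.0, 0.3]
width: -0.001
grip_force: 0.0
```

Call:
play_rows([
  [[0,0,0,0,0.28,0,0],[0,0,0,0,0.28,0,0],[0,0,0,0,0.28,0,0],[0,0,0,0,0.28,0,0],[0,0,0,0,0.28,0,0]],
])

```text
time: 5.5
tool_pos: [0.5074, 0.0752, 0.1899]
tcp_rot: [-0.404, -3.112, 0.001]
wrist_force: [0.8, -0.1, 0.0]
width: -0.003
grip_force: 0.0
```

```bash
python3 d.py -110 70 95
```

```text
t 5.5 F [ 0.8 -0.1  0. ] w -0.0029062131288078315 stand mm [-111.9   70.4  189.9]
turn tool [-0.003 -0.007 -0.003] shift after turn /0.1 [-0.019 -0.004  0.949] now [-0.022 -0.002  0.949]
```

Over the back ear. I'll descend to just above it, then press slowly.

Call:
play_rows([
  [[0,0,0,0,0,0.2,0],[0,0,0,0,0,0.1,0],[0,0,0,0,0,0.07,0],[0,0,0,0,0,0.07,0],[0,0,0,0,0,0.07,0]],
])

```text
time: 5.92
tool_pos: [0.5085, 0.0736, 0.1398]
tcp_rot: [-0.405, -3.114, 0.0]
wrist_force: [-0.8, 1.1, 5.1]
width: 0.0
grip_force: 2.0
```

Call:
play_rows([
  [[0,0,0,0,0,0.07,0],[0,0,0,0,0,0.07,0],[0,0,0,0,0,0.07,0],[0,0,0,0,0,0.07,0],[0,0,0,0,0,0.07,0]],
])

```text
time: 6.33
tool_pos: [0.5106, 0.0741, 0.1064]
tcp_rot: [0.406, 3.112, 0.003]
wrist_force: [-0.1, 3.2, 4.6]
width: -0.001
grip_force: 2.3
```

```bash
python3 d.py -110 70 95; python3 tilt.py
```

```text
t 6.3333 F [-0.1  3.2  4.6] w -0.0011533536621457674 stand mm [-108.6   70.1  106.4]
turn tool [ 0.005  0.007 -0.006] shift after turn /0.1 [ 0.014 -0.001  0.114] now [ 0.015 -0.002  0.114]
scene 991 tilt rad 0.4308199994051557 [-99.   77.6 133. ]
 case-in-bay pts 427 [  -6.8 -180.1   48.4]
side 954 tilt rad 0.40595548173156004 [-109.9   77.5  131.1]
 case-in-bay pts 141 [ -26.8 -182.    47.7]
```

Call:
play_rows([
  [[0,0,0,0,0,0.04,0],[0,0,0,0,0,0.04,0],[0,0,0,0,0,0.03,0],[0,0,0,0,0,0.02,0],[0,0,0,0,0,0,0]],
])

```text
time: 6.85
tool_pos: [0.5095, 0.0743, 0.0948]
tcp_rot: [0.404, 3.115, 0.0]
wrist_force: [-6.6, 0.6, 19.4]
width: -0.001
grip_force: 9.8
```

Force is up to 19 N, so the tier is on its stop. I'll lift off and check.

Call:
play_rows([
  [[0,0,0,0,0,-0.1,0],[0,0,0,0,0,-0.3,0],[0,0,0,0,0,-0.4,0],[0,0,0,0,0,-0.4,0],[0,0,0,0,0,0,0]],
])

```text
time: 7.27
tool_pos: [0.5138, 0.0743, 0.2208]
tcp_rot: [0.402, 3.102, 0.004]
wrist_force: [1.3, 0.1, 1.8]
width: 0.0
grip_force: 0.0
```

```bash
python3 d.py -110 70 95; python3 tilt.py;cp pics/b.png pics/d.png
```

```text
t 7.2667 F [1.3 0.1 1.8] w 0.0003995195922932748 stand mm [-105.5   71.2  220.8]
turn tool [ 0.008  0.026 -0.003] shift after turn /0.1 [ 0.045 -0.012  1.258] now [ 0.062 -0.017  1.258]
scene 437 tilt rad 0.014756463306412865 [-99.2  80.1  95.9]
 case-in-bay pts 176 [  -6.8 -189.5   51. ]
side 438 tilt rad 0.0036774513655092886 [-99.   79.2  95.1]
 case-in-bay pts 148 [  -7.  -190.5   50.3]
```

View pics/d.png

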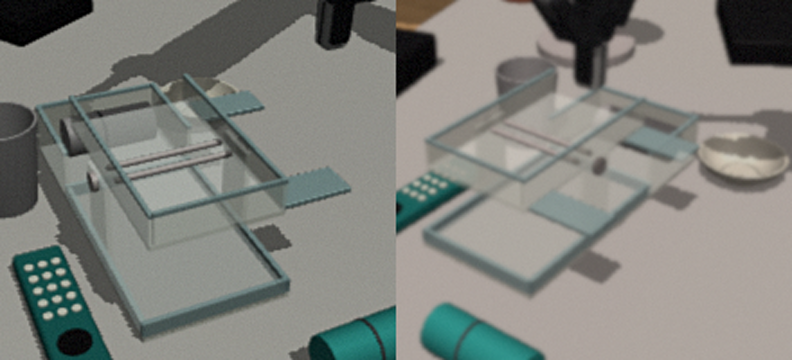

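The tier is level, and the case lies in the bay at (75–150,125) in the left half. I'll make sure it is at rest.

Call:
play_rows([
  [[0,0,0,0,0,0,0],[0,0,0,0,0,0,0],[0,0,0,0,0,0,0],[0,0,0,0,0,0,0],[0,0,0,0,0,0,0]],
])

```text
time: 7.78
tool_pos: [0.5082, 0.0741, 0.211]
tcp_rot: [-0.404, -3.113, 0.001]
wrist_force: [0.4, 0.5, -0.5]
width: 0.003
grip_force: 0.0
```

Call:
play_rows([
  [[0,0,0,0,0,0,0],[0,0,0,0,0,0,0],[0,0,0,0,0,0,0],[0,0,0,0,0,0,0],[0,0,0,0,0,0,0]],
])

```text
time: 8.2
tool_pos: [0.5089, 0.0742, 0.2123]
tcp_rot: [0.404, 3.115, 0.0]
wrist_force: [0.4, -0.3, -0.3]
width: 0.002
grip_force: 0.0
```

```bash
cp pics/b.png pics/e0.png; python3 tilt.py; python3 -c "
import cv2,numpy as np
a=cv2.GaussianBlur(cv2.imread('pics/e0.png'),(0,0),3).astype(int);b=cv2.GaussianBlur(cv2.imread('pics/b.png'),(0,0),3).astype(int)
d=abs(a-b).max(2)[60:340,:260];print(d.max(),(d>12).sum())
cv2.imwrite('pics/e.png',cv2.resize(cv2.imread('pics/b.png')[60:220,20:300],None,fx=2.8,fy=2.8))"
```

```text
scene 436 tilt rad 0.01401172241420984 [-99.1  80.   95.9]
 case-in-bay pts 175 [  -6.1 -188.9   50.1]
side 444 tilt rad 0.0041537194176220205 [-98.9  79.3  95.1]
 case-in-bay pts 150 [  -6.9 -190.7   50.2]
23 520
```

View pics/e.png

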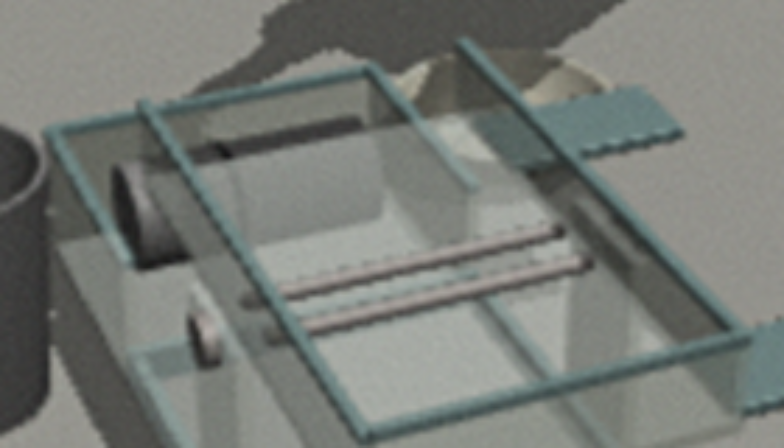

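The case lies flat on the bay floor. I'll wait a moment longer, compare again, and hand in.

Call:
play_rows([
  [[0,0,0,0,0,0,0],[0,0,0,0,0,0,0],[0,0,0,0,0,0,0],[0,0,0,0,0,0,0],[0,0,0,0,0,0,0]],
])

```text
time: 8.72
tool_pos: [0.5089, 0.0742, 0.2123]
tcp_rot: [0.404, 3.115, -0.0]
wrist_force: [0.7, -0.7, -0.6]
width: 0.002
grip_force: 0.0
```

Call:
play_rows([
  [[0,0,0,0,0,0,0],[0,0,0,0,0,0,0],[0,0,0,0,0,0,0],[0,0,0,0,0,0,0],[0,0,0,0,0,0,0]],
])

```text
time: 9.13
tool_pos: [0.5089, 0.0742, 0.2123]
tcp_rot: [-0.404, -3.116, -0.0]
wrist_force: [-0.3, -0.4, 0.2]
width: -0.0
grip_force: 0.0
```

```bash
cp pics/b.png pics/e0.png; python3 tilt.py; python3 -c "
import cv2
a,b=[cv2.GaussianBlur(cv2.imread(f),(0,0),3).astype(int) for f in('pics/e0.png','pics/b.png')]
d=abs(a-b).max(2)[60:340,:260];print(d.max(),(d>12).sum())
if (d>12).sum()<100:
    from workcell import bot; print(bot.finish_job())"
```

```text
scene 431 tilt rad 0.013120507985832574 [-99.2  79.9  95.9]
 case-in-bay pts 171 [  -7.6 -188.9   50.7]
side 440 tilt rad 0.0043904480153297105 [-99.1  79.1  95.1]
 case-in-bay pts 160 [  -6.1 -191.8   50.2]
2 0
the job is handed in; nothing more can be done
None
```

I handed the job in at about 9 s on the robot's clock: the tier was held at about 34 degrees for over a second, the case rolled into the bay and is at rest there, the tier is level again, and the arm is clear; the judge's verdict was not shown.

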